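# Close the dry-storage jar with its keyed stopper

## Robot

A 7-joint arm with a two-finger parallel gripper is mounted at the origin on a cart in front of the work surface, level with it; the furniture and walls round the work are solid. World frame = base frame: x ahead of the robot, y to its left, z up, the work surface at z = 0. Lengths are in mm, angles in rad, forces in N, time in s.
With the tool pointing down it reaches from about 400 to 750 mm from the base axis. Payload 19.5 kg.
Tool frame: the origin (TCP) lies at the very end of the fingers, on their centre line; the grasp point (between the pads) lies 19 mm behind it; z points along the fingers, y is the line along which they close (so a half turn about z gives the same grasp; the last joint's range is limited). The gripper opens to 85 mm and grips with 20 to 120 N. Pads are 22 mm wide; open, the fingers measure 114 mm over their backs; the gripper's body (76 mm by 85 mm) begins 54 mm behind the grasp point. The pads swing forward as they close: fully open they stand 13 mm farther back than shut.
Start: joints at [-1.17, 0.707, -0.028, 1.485, 0.022, 0.951, -0.075], TCP at [246.355, 519.523, 231.268] pointing down, gripper open.
Joint ranges: [-2.71, 2.71], [-0.32, 2.16], [-1.57, 1.52], [0, 2.45], [-1.46, 4.6], [0, 2.02], [-2.83, 2.83]. Speed limits (rad/s): [1.89, 1.89, 2.57, 2.57, 3.01, 3.01, 3.01].

## Interface

Orientations are given as a 3x3 rotation matrix whose columns are the frame's x, y, z axes.
In Python, from plant import r gives the robot as it stands.
- The arm moves only by the tool jog_arm, never from a script. Its argument "rows" is a list of rows, each a list of 2 entries, a list of its own where there are three numbers: the shift along the world's x, y, z in cm, then the turn, a rotation vector about the world's x, y, z in rad. In form: [[[x, y, z], [ax, ay, az]], ...]. A call has exactly 10 rows; each row shifts and turns the commanded pose from where the row before left it; what a row does not reach is not made up. A row lasts 1/12 s, in which the tool goes at most 41.7 mm and 7.16 degrees, less where a joint would pass 70% of its speed; a pose out of reach is approached as far as the arm can. A call with a gripper value outside its range is refused whole. "fingers" is the closure, from 0 (fully open) to 1 (shut), set as the call begins (left out, the last holds). The fingers move at their own pace and stop on an object; "grip_force" is the grip in N (left out, the last holds). Time passes only in rows, so rows that do not move let the fingers close, or fill a call up. It gives the time, the measured TCP pose, the force, the opening and the grip force at its end, in the units of the state.
- r.get_state(): the state, without advancing time (a new reading comes with each control period).
- r.read_camera(name): name is "scene" or "top" or "wrist"; returns a dict with "frame" (480x640x3 uint8, red, green, blue), "fov_y" (degrees; the focal length in pixels is half the picture's height over the tangent of half this angle, whatever the lens; pixels are square), "cx", "cy" (the principal point, pixels), "rvec" (rotation vector, rad) and "tvec" (3), from world to camera coordinates, as OpenCV has them; the wrist camera has in their place "mount" (4x4, takes a point from camera to tool coordinates, whose origin is the TCP and whose axes are the flange's). Camera axes: x right, y down, z forward; pixel columns grow to the right and rows downward; lengths in mm; the calibration is good to about 2 mm. The wrist camera is an equidistant fisheye: a pixel r from the principal point sees the ray r / f radians off the axis. A picture is of the moment at which its call begins: read the wrist's pose just before it. There is no depth.
- r.close_job(): hands the job in; it is judged then, once.
The state is a dict: "time": time; "qpos": joint angles; "dq": joint speeds; "joint_torque": joint torques, N m; "position": TCP position; "ee_rot": TCP orientation; "ft_force": force on the tool from outside, world axes, zero at the start; "wrist_torque": the same for the moment, N m; "width": finger opening in mm; "finger_force": force on a finger pad.
Only numpy, scipy, OpenCV 4.12 (cv2) and the standard library are available. Lean on these libraries where they do the work, as an engineer would, in place of code of your own. Each camera call takes 0.05 s, during which the arm holds its last target. There are 200 camera calls.

## Task

Close the dry-storage jar: take the stopper by its bar handle out of the slanted rest and set it upright in the jar's neck. Feel for the notches by turning it gently, without ramming it, until both keys drop into the collar and the stopper is fully home with its flange flat on the collar; then let go. Leave the other things on the bench where they are.

Things in the scene. Friction and masses are not known exactly. Their poses are not given: they have to be found in the camera images.
- stopper: loose keyed stopper, 92 mm long, 0.2 kg. Origin: centre of its narrow end; +z along its axis to the handle. Dark tapered plug (radius 14 mm at the narrow end, 19 mm at z = 45 mm); under the flange two steel keys stick out along +x and -x to radius 25 mm, each 7 mm wide, z = 36 to 45 mm. Starts in the slanted rest, axis 30 degrees from vertical, handle up
- stopper_seat (a point): point on the stopper's axis in the plane of the underside of its steel flange (radius 30 mm, z = 45 to 51 mm of the stopper); axes as the stopper's
- stopper_grip (a point): middle of the stopper's black bar handle, on its axis, 74 mm from the narrow end; axes as the stopper's. The bar spans z = 51 to 92 mm of the stopper, is 44 mm long along x and 16 mm thick along y (grip it across y)
- rest: grey slanted rest fixed to the bench: foot plate 86x60x8 mm (x by y), its sleeve leans 30 degrees to the rest's -x side; about 65 mm tall without the stopper. The keys lie on the sleeve's mouth, 36 mm of the plug is in the sleeve with about 1.5 mm of play; pull it out along its own axis. Origin: centre of the foot's underside
- jar: aluminium dry-storage jar fixed to the bench, 100 mm tall, foot 86 mm and body 68 mm across, narrowing to a neck with bore radius 20 mm, open to 52 mm below the mouth; a steel collar ring lies on the neck. Without the keys in the collar's notches the stopper stands 9 mm too high. Origin: centre of the underside
- jar_mouth (a point): centre of the mouth in the plane of the collar's top; z up, x as the jar's. Collar: 10 mm high, radius 21 to 33 mm, two notches facing each other, 11 mm wide right through the ring, for the keys. The stiff collar may be left turned up to 0.6 rad either way from notches along the jar's x; this angle is not reported: look or feel for it
- tape_roll: bystander: roll of black tape, 55 mm across, 19 mm tall, lying flat. Origin: centre of its underside
- tin: bystander: flat round tin, 44 mm across, 21 mm tall. Origin: centre of its underside
- capacitor: bystander: can capacitor, 25 mm across, 43 mm tall, standing. Origin: centre of its underside

How it is judged:
By the outcome, as a careful person would: the job done as asked, in the order asked, and still so for the second after the job is handed in, with the robot touching nothing.
It also fails if it takes over 67 s, if anything falls off the work surface, if the arm or the gripper's body presses on something with over 40 N, if the wrist force passes 120 N, or if a joint passes its speed limit or range.

## Working session

There is one attempt and no reset: what is moved stays moved. The work goes in short steps, Python scripts to look and compute and a tool call to move; the robot and the scene stay as the last step left them, time stands still between calls to the robot, and variables do not carry over. Pictures are saved under pics/ and viewed, at most 10 in all, crops included, and the job is handed in when it is done.

Besides the shell and the picture viewer there is one more tool, called as name(argument=value, ...) on one line, values as JSON. jog_arm: Moves the arm, as the interface text tells. Its arguments: {"type":"object","properties":{"rows":{"type":"array","items":{"type":"array"}},"fingers":{"type":"number"},"grip_force":{"type":"number"}},"required":["rows"]}

```bash
mkdir -p pics; python3 - <<'E'
from plant import r
import cv2,pickle
s=r.get_state();print(s)
d={}
for n in("scene","top"):
    c=r.read_camera(n);d[n]=c
    cv2.imwrite(f"pics/{n}0.png",c["frame"][:,:,::-1]);print(n,{k:v for k,v in c.items() if k!="frame"})
pickle.dump(d,open("c0.pkl","wb"))
E
```

```text
{'time': 0.0, 'qpos': array([-1.16971125,  0.70704735, -0.02765229,  1.4849806 ,  0.02198436,
        0.950893  , -0.07554636]), 'dq': array([-0.00027197, -0.00043951,  0.00182415, -0.00123728, -0.00090287,
       -0.00168187,  0.00136278]), 'joint_torque': array([ 1.43667962e-04, -8.83212090e+01,  1.23459678e+00, -2.36168647e+01,
        1.69168826e-02,  6.43021587e-03,  4.52175061e-05]), 'position': array([246.23668454, 519.33007491, 230.86342628]), 'ee_rot': array([[-9.03549528e-01,  4.28483435e-01, -4.43420674e-04],
       [ 4.28483664e-01,  9.03549053e-01, -9.26635077e-04],
       [ 3.60455010e-06, -1.02725920e-03, -9.99999472e-01]]), 'ft_force': array([ 0.27192164, -0.33457135,  0.13335562]), 'wrist_torque': array([-0.01085162, -0.02095875, -0.01860618]), 'finger_force': 0.0, 'width': 85.3776724147392}
scene {'fov_y': 42.2523929672551, 'cx': 325.64340397563296, 'cy': 241.18017869944956, 'rvec': array([ 1.20096509, -2.58308128,  0.6997527 ]), 'tvec': array([278.45316349, 516.00847248, 664.20069904])}
top {'fov_y': 42.80121220820727, 'cx': 323.72289177054483, 'cy': 235.0086638553959, 'rvec': array([ 2.15593852, -2.18220619,  0.09442605]), 'tvec': array([-151.3612415 ,  593.73797485, 1025.32914968])}
```

View pics/scene0.png

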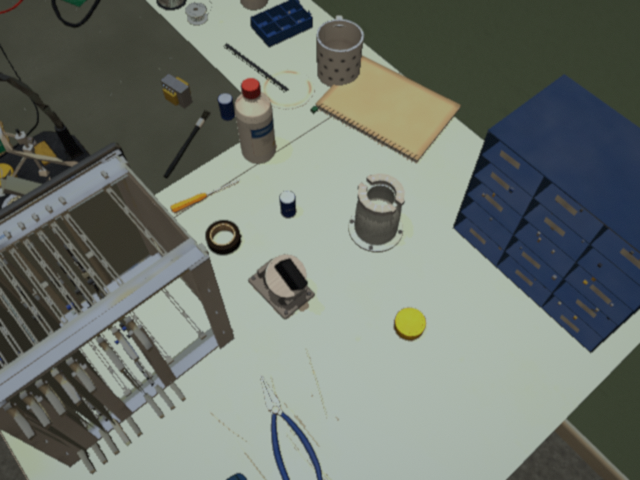

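View pics/top0.png

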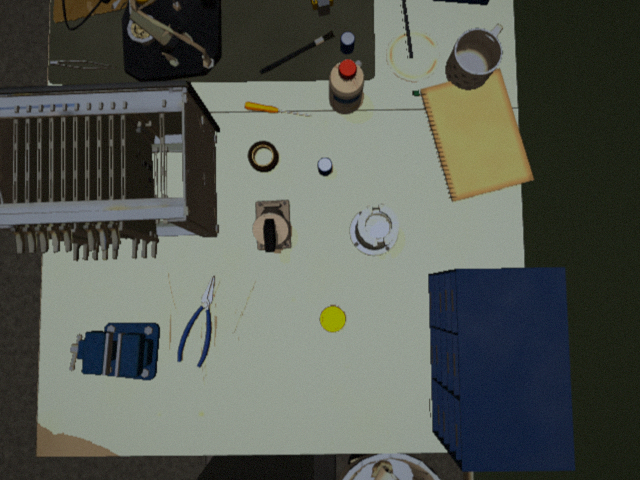

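Scene view: the stopper is in the rest at about (285,280), the jar at (378,210) with its collar at (380,195). Top view: the black bar handle is at (270,235), the rest foot at (273,225) and the jar at (375,230). Next I'll enlarge these areas and cast rays.

```bash
cat > h.py <<'E'
import numpy as np,cv2
def K(c):
    f=240/np.tan(np.radians(c["fov_y"]/2));return np.array([[f,0,c["cx"]],[0,f,c["cy"]],[0,0,1]])
def ray(c,uv):
    R=cv2.Rodrigues(c["rvec"])[0];d=R.T@np.linalg.inv(K(c))@[uv[0],uv[1],1];return -R.T@c["tvec"],d
def onz(c,uv,z):
    o,d=ray(c,uv);return o+d*(z-o[2])/d[2]
def proj(c,p):
    return cv2.projectPoints(np.float64(p).reshape(-1,3),c["rvec"],c["tvec"],K(c),None)[0][:,0]
E
python3 - <<'E'
import pickle,cv2,numpy as np
from h import *
d=pickle.load(open("c0.pkl","rb"));t,s=d["top"],d["scene"]
print("base",proj(t,[0,0,0]),"tcp",proj(t,[246,519,231]))
print("jar(375,230)z0",onz(t,(374,231),0),"rest foot",onz(t,(273,225),8),"scene jar",onz(s,(376,230),0))
a=cv2.resize(t["frame"][190:265,235:310],(400,400),interpolation=cv2.INTER_CUBIC)
b=cv2.resize(t["frame"][195:270,337:412],(400,400),interpolation=cv2.INTER_CUBIC)
A=cv2.resize(s["frame"][240:325,240:325],(400,400),interpolation=cv2.INTER_CUBIC)[:,:]
B=cv2.resize(s["frame"][165:250,335:420],(400,400),interpolation=cv2.INTER_CUBIC)
im=np.vstack([np.hstack([a,b]),np.hstack([A,B])]);im=cv2.resize(im,(600,600),interpolation=cv2.INTER_AREA)
cv2.imwrite("pics/crop1.png",im[:,:,::-1])
E
```

```text
base [[233.32077892 589.62499017]] tcp [[-178.98383143  483.31323319]]
jar(375,230)z0 [ 600.47375876 -247.12187354    0.        ] rest foot [612.47738324 -69.57956216   8.        ] scene jar [ 598.16154041 -245.26081965    0.        ]
```

View pics/crop1.png

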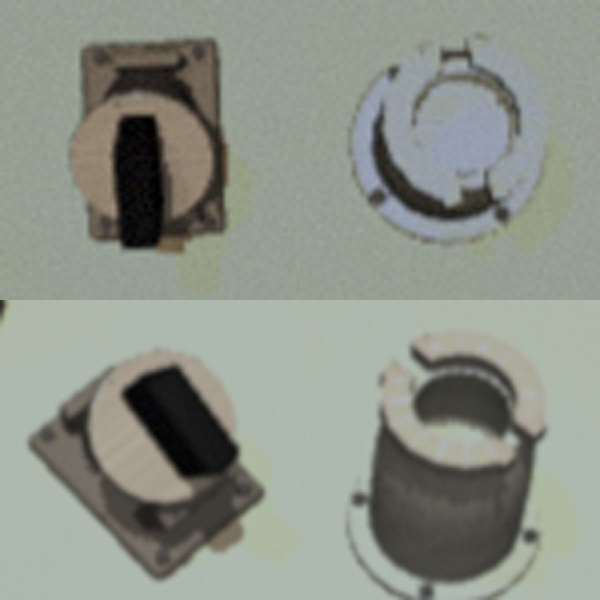

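The crops show the bar lying in the tilt plane, leaning toward the bottom of the picture (world -x). In the top crop the collar notches are at about (455,52) and (473,188), and in the scene crop at (400,362) and (525,440).

```bash
cat >> h.py <<'E'
def tri(c1,u1,c2,u2):
    o1,d1=ray(c1,u1);o2,d2=ray(c2,u2);A=np.stack([d1,-d2],1);x=np.linalg.lstsq(A,o2-o1,rcond=None)[0]
    p,q=o1+d1*x[0],o2+d2*x[1];return (p+q)/2,np.linalg.norm(p-q)
E
python3 - <<'E'
import pickle,cv2,numpy as np
from h import *
d=pickle.load(open("c0.pkl","rb"));t,s=d["top"],d["scene"]
T=lambda x,y,ox:(ox[0]+x/4-.4,ox[1]+y/4-.4)
def S(x,y,ox): return (ox[0]+x/3.529-.4,ox[1]+(y-300)/3.529-.4)
def blob(c,x,y,w,h):
    f=c["frame"][y:y+h,x:x+w].max(2);m=(f<38).astype(np.uint8)
    n,l,st,ce=cv2.connectedComponentsWithStats(m);i=1+np.argmax(st[1:,4]);cnt=cv2.findContours((l==i).astype(np.uint8),0,2)[0][0]+np.array([x,y])
    R=cv2.minAreaRect(cnt);print(st[i],ce[i]+[x,y],R);return np.array(R[0]),cv2.boxPoints(R)
ct,bt=blob(t,255,210,35,50);cs,bs=blob(s,268,252,45,45)
p,e=tri(t,ct,s,cs);print("bar centre",p,e)
# foot corners, z=8
for q in[(83,43),(217,38),(228,230),(90,240)]:print("foot",onz(t,T(*q,(235,190)),8))
n1,n2=T(455,52,(337,195)),T(473,187,(337,195))
m1,m2=S(400,365,(335,165)),S(524,441,(335,165))
for a,b,c in((n1,n2,t),(m1,m2,s)):
    a,b=onz(c,a,100),onz(c,b,100);print("notch",a,b,(a+b)/2,np.linalg.norm(a-b),np.arctan2(*(a-b)[1::-1]))
# jar foot circle & collar extents
for q in[(351,140),(547,140),(450,243)]:print("jarfoot",onz(t,T(*q,(337,195)),4))
for q in[(379,410),(547,410)]:print("collar",onz(s,S(*q,(335,165)),100))
# bar axes in top at z approx
print("bartop",[onz(t,q,p[2]+15)[:2].round(1) for q in bt])
E
```

```text
[  9   9  12  33 343] [269.4664723  235.21282799] ((269.5, 235.0), (32.0, 11.0), 90.0)
[  8   8  31  30 515] [290.86019417 274.72815534] ((290.9783020019531, 275.0158996582031), (33.976531982421875, 16.181861877441406), 53.746158599853516)
bar centre [587.67811876 -70.59803516  81.97115911] 0.3191070954069968
foot [656.57917106 -38.62208235   8.        ]
foot [658.03619895 -97.70202155   8.        ]
foot [ 573.18255474 -101.97711237    8.        ]
foot [569.54388457 -41.58633356   8.        ]
notch [ 626.59326019 -362.73326682  100.        ] [ 572.18263674 -368.20436817  100.        ] [ 599.38794847 -365.4688175   100.        ] 54.68499697095848 0.10021523633960755
notch [ 550.64952324 -331.20337583  100.        ] [ 492.8744589 -342.5562655  100.       ] [ 521.76199107 -336.87982066  100.        ] 58.87993004926813 0.19402941325572837
jarfoot [ 601.43209261 -335.26238254    4.        ]
jarfoot [ 600.3510457  -421.16858034    4.        ]
jarfoot [ 555.61479784 -377.2620811     4.        ]
collar [ 540.60899285 -308.70393958  100.        ]
collar [ 497.085349  -360.8189909  100.       ]
bartop [array([612.4, -63.2]), array([612.1, -80.9]), array([560.5, -80.7]), array([560.7, -63. ])]
```

```bash
python3 - <<'E'
import pickle,cv2,numpy as np
from h import *
d=pickle.load(open("c0.pkl","rb"));t,s=d["top"],d["scene"]
T=lambda x,y:(337+(x-300)/4-.4,195+y/4-.4)
S=lambda x,y:(335+(x-300)/3.529-.4,165+(y-300)/3.529-.4)
for a,b,c in((T(455,52),T(473,187),t),(S(400,365),S(524,441),s)):
    a,b=onz(c,a,100),onz(c,b,100);print("notch",a,b,(a+b)/2,np.linalg.norm(a-b),np.arctan2(*(a-b)[1::-1]))
for q in[(351,140),(547,140),(450,243)]:print("jarfoot",onz(t,T(*q),4))
for q in[(379,400),(547,400),(460,332),(460,468)]:print("collar",onz(s,S(*q),100))
from plant import r
q=r.get_state();print(q["ee_rot"].round(3)); c=r.read_camera("wrist");print(c["mount"].round(3),c["fov_y"],c["cx"],c["cy"])
E
```

```text
notch [ 628.14301502 -242.49584327  100.        ] [ 573.66824792 -248.60871728  100.        ] [ 600.90563147 -245.55228027  100.        ] 54.816671549546506 0.11174729825539807
notch [ 629.11144426 -237.18907617  100.        ] [ 569.87112369 -250.40326921  100.        ] [ 599.49128398 -243.79617269  100.        ] 60.69621469511888 0.21946791487236356
jarfoot [ 603.08957538 -203.54927985    4.        ]
jarfoot [ 602.00630005 -289.63256082    4.        ]
jarfoot [ 557.21811005 -246.16105371    4.        ]
collar [ 621.73498419 -219.14622561  100.        ]
collar [ 578.25520335 -271.21659279  100.        ]
collar [ 625.60731532 -267.23134448  100.        ]
collar [ 576.8738229  -222.09307486  100.        ]
[[-0.904  0.429 -0.   ]
 [ 0.429  0.904 -0.001]
 [-0.    -0.001 -1.   ]]
[[ 1.00000e-03 -9.50000e-01 -3.12000e-01  7.98510e+01]
 [ 1.00000e+00  1.00000e-03 -1.00000e-03  3.50000e-01]
 [ 1.00000e-03 -3.12000e-01  9.50000e-01 -1.42368e+02]
 [ 0.00000e+00  0.00000e+00  0.00000e+00  1.00000e+00]] 65.70646984690485 318.6774943762021 233.79220804366201
```

Jar centre is about (600,-246), the notches are at about +0.15 rad, and the bar centre is at (588,-71,82). The heights and sizes agree with the data given. Moving now.

jog_arm(rows=[[[1.1, -2.9, 0.6], [0, 0, 0.025]], [[1.1, -2.9, 0.6], [0, 0, 0.025]], [[1.1, -2.9, 0.6], [0, 0, 0.025]], [[1.1, -2.9, 0.6], [0, 0, 0.025]], [[1.1, -2.9, 0.6], [0, 0, 0.025]], [[1.1, -2.9, 0.6], [0, 0, 0.025]], [[1.1, -2.9, 0.6], [0, 0, 0.025]], [[1.1, -2.9, 0.6], [0, 0, 0.025]], [[1.1, -2.9, 0.6], [0, 0, 0.025]], [[1.1, -2.9, 0.6], [0, 0, 0.025]]], fingers=0)

```text
time: 0.98
position: [356.5, 228.0, 291.5]
ee_rot: [[-0.982, 0.19, -0.0], [0.19, 0.982, -0.0], [0.0, -0.0, -1.0]]
ft_force: [0.6, -1.1, 0.2]
width: 85.4
finger_force: 0.0
```

jog_arm(rows=[[[1.1, -2.9, 0], [0, 0, 0.025]], [[1.1, -2.9, 0], [0, 0, 0.025]], [[1.1, -2.9, 0], [0, 0, 0.025]], [[1.1, -2.9, 0], [0, 0, 0.025]], [[1.1, -2.9, 0], [0, 0, 0.025]], [[1.1, -2.9, 0], [0, 0, 0.025]], [[1.1, -2.9, 0], [0, 0, 0.025]], [[1.1, -2.9, 0], [0, 0, 0.025]], [[1.1, -2.9, 0], [0, 0, 0.025]], [[1.1, -2.9, 0], [0, 0, 0.025]]])

```text
time: 1.82
position: [466.6, -62.1, 291.2]
ee_rot: [[-0.998, -0.058, -0.0], [-0.058, 0.998, -0.0], [0.0, -0.0, -1.0]]
ft_force: [-0.8, 1.3, 0.2]
width: 85.4
finger_force: 0.0
```

jog_arm(rows=[[[0.9, -0.1, -1.6], [0.003, -0.0524, 0]], [[0.9, -0.1, -1.6], [0.003, -0.0524, 0]], [[0.9, -0.1, -1.6], [0.003, -0.0524, 0]], [[0.9, -0.1, -1.6], [0.003, -0.0524, 0]], [[0.9, -0.1, -1.6], [0.003, -0.0524, 0]], [[0.9, -0.1, -1.6], [0.003, -0.0524, 0]], [[0.9, -0.1, -1.6], [0.003, -0.0524, 0]], [[0.9, -0.1, -1.6], [0.003, -0.0524, 0]], [[0.9, -0.1, -1.6], [0.003, -0.0524, 0]], [[1.2, 0, -1.6], [0.003, -0.0524, 0]]])

```text
time: 2.65
position: [588.8, -78.5, 168.6]
ee_rot: [[-0.897, -0.066, 0.437], [-0.052, 0.998, 0.043], [-0.439, 0.015, -0.898]]
ft_force: [-0.1, 0.8, 1.4]
width: 85.4
finger_force: 0.0
```

```bash
cat >> h.py <<'E'
def wproj(c,st,p):
    m=np.linalg.inv(c["mount"]);q=m[:3,:3]@(st["ee_rot"].T@(np.array(p)-st["position"]))+m[:3,3]
    f=240/np.tan(np.radians(c["fov_y"]/2));n=np.hypot(q[0],q[1]);th=np.arctan2(n,q[2]);return np.array([c["cx"]+f*th*q[0]/n,c["cy"]+f*th*q[1]/n])
def wray(c,st,uv):
    f=240/np.tan(np.radians(c["fov_y"]/2));x=np.array([uv[0]-c["cx"],uv[1]-c["cy"]]);n=np.hypot(*x);th=n/f
    d=np.r_[np.sin(th)*x/n,np.cos(th)];m=c["mount"];R=st["ee_rot"];return R@m[:3,3]+st["position"],R@m[:3,:3]@d
def wonz(c,st,uv,z):
    o,d=wray(c,st,uv);return o+d*(z-o[2])/d[2]
def snap(name,pic=None):
    from plant import r
    import pickle
    st=r.get_state();c=r.read_camera("wrist");pickle.dump((st,c),open(name,"wb"))
    if pic:cv2.imwrite(pic,c["frame"][:,:,::-1])
    return st,c
E
python3 - <<'E'
from h import *
st,c=snap("w1.pkl","pics/w1.png")
print(st["position"],st["ee_rot"].round(3),"bar",wproj(c,st,[587.7,-70.6,82]),"mouth",wproj(c,st,[605,-70,51]))
E
```

```text
[588.80874566 -78.49994387 168.58792566] [[-0.897 -0.066  0.437]
 [-0.052  0.998  0.043]
 [-0.439  0.015 -0.898]] bar [329.33761065 185.01413191] mouth [326.46761156 178.37833756]
```

View pics/w1.png

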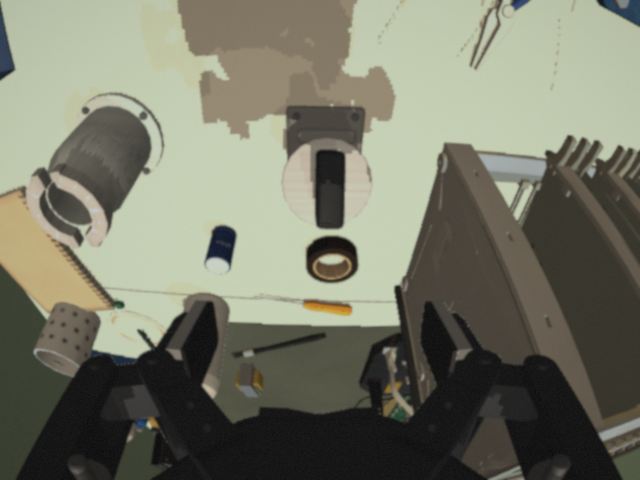

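The wrist view shows the bar at (330,189), where I predicted (329,185), and its long side is vertical in the image. The jar is at left with its collar notches visible, and the rack at right is clear. The arm stopped short of the commanded pose, so I'll let it settle and check.

jog_arm(rows=[[[0, 0, 0], [0, 0, 0]], [[0, 0, 0], [0, 0, 0]], [[0, 0, 0], [0, 0, 0]], [[0, 0, 0], [0, 0, 0]], [[0, 0, 0], [0, 0, 0]], [[0, 0, 0], [0, 0, 0]], [[0, 0, 0], [0, 0, 0]], [[0, 0, 0], [0, 0, 0]], [[0, 0, 0], [0, 0, 0]], [[0, 0, 0], [0, 0, 0]]])

```text
time: 3.53
position: [588.7, -78.4, 169.2]
ee_rot: [[-0.897, -0.065, 0.438], [-0.052, 0.998, 0.042], [-0.44, 0.015, -0.898]]
ft_force: [-0.6, 0.2, 0.5]
width: 85.6
finger_force: 0.0
```

```bash
python3 - <<'E'
from h import *
from plant import r
import pickle
s=r.get_state();print(s["qpos"].round(3),s["position"],s["ee_rot"].round(3))
st,c=pickle.load(open("w1.pkl","rb"))
f=c["frame"][140:235,285:375].max(2);m=(f<60).astype(np.uint8)
n,l,S,ce=cv2.connectedComponentsWithStats(m);i=1+np.argmax(S[1:,4]);cnt=cv2.findContours((l==i).astype(np.uint8),0,2)[0][0]
R=cv2.minAreaRect(cnt);print(S[i],R,np.array(R[0])+[285,140])
print("bar ctr at z82",wonz(c,st,np.array(R[0])+[285,140],82))
a=np.array([-.5,-.02,.866]);x=np.array([.866,.035,.5]);b=np.array([587.7,-70.6,82])
for v in(b+20.5*a+22*x,b+20.5*a-22*x):print("pred top bar ends",wproj(c,st,v))
big=cv2.resize(c["frame"][140:260,10:130],(600,600),interpolation=cv2.INTER_CUBIC)
bb=cv2.resize(c["frame"][130:235,275:380],(600,600),interpolation=cv2.INTER_CUBIC)
cv2.imwrite("pics/w1c.png",cv2.resize(np.hstack([big,bb]),(800,400))[:,:,::-1])
E
```

```text
[ 2.150e-01  7.070e-01 -1.480e-01  1.993e+00  7.300e-02  1.000e-03
  1.683e+00] [588.66909208 -78.38351538 169.18221125] [[-0.897 -0.065  0.438]
 [-0.052  0.998  0.042]
 [-0.44   0.015 -0.898]]
[  31   10   28   77 2060] ((44.5, 48.0), (76.0, 27.0), 90.0) [329.5 188. ]
bar ctr at z82 [589.9421283  -70.31079668  82.        ]
pred top bar ends [330.4686548  228.52412555]
pred top bar ends [332.18011527 149.08370882]
```

View pics/w1c.png

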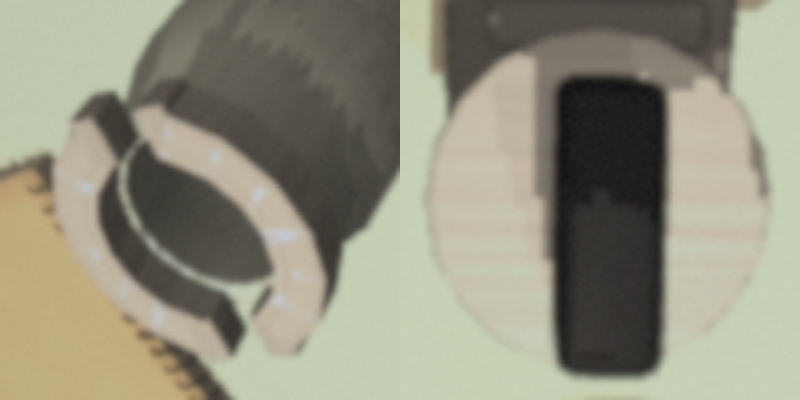

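Joint 6 is at its 0 limit, so the tool can't tilt the full 30° here. The pads bear on the bar's y-faces, so pitch about y is free, and I'll grasp at a tilt of about 0.22 rad with the TCP on the stopper's axis. The crop shows the bar's edges within 1° of the tool's x.

```bash
cat >> h.py <<'E'
from scipy.spatial.transform import Rotation as Ro
def tool(yaw,tilt):  # tilt>0: tips point outward (+x)
    z=np.array([np.sin(tilt)*np.cos(yaw),np.sin(tilt)*np.sin(yaw),-np.cos(tilt)]);y=np.array([-np.sin(yaw),np.cos(yaw),0]);return np.stack([np.cross(y,z),y,z],1)
def delta(p,R):
    from plant import r
    s=r.get_state();print("d cm",((np.array(p)-s["position"])/10).round(2),"rv",Ro.from_matrix(R@s["ee_rot"].T).as_rotvec().round(4),"q",s["qpos"].round(3),"F",s["ft_force"].round(1),"M",s["wrist_torque"].round(2),"w",s["width"])
E
python3 -c "
from h import *
delta([595.2,-70.1,70.3],tool(.045,.22))"
```

```text
d cm [ 0.65  0.83 -9.89] rv [-0.028   0.234  -0.0184] q [ 2.150e-01  7.070e-01 -1.480e-01  1.993e+00  7.300e-02  1.000e-03
  1.683e+00] F [-0.6  0.2  0.5] M [-0.06  0.43  0.04] w 85.55243417522856
```

jog_arm(rows=[[[0, 0, 0], [-0.006, 0.05, -0.004]], [[0, 0, 0], [-0.006, 0.05, -0.004]], [[0, 0, 0], [-0.006, 0.05, -0.004]], [[0, 0, 0], [-0.005, 0.044, -0.003]], [[0, 0, 0], [-0.005, 0.04, -0.003]], [[0.1, 0.2, -1], [0, 0, 0]], [[0.1, 0.2, -1], [0, 0, 0]], [[0.1, 0.2, -1], [0, 0, 0]], [[0.1, 0.2, -1], [0, 0, 0]], [[0, 0, -0.5], [0, 0, 0]]])

```text
time: 4.37
position: [592.1, -69.9, 122.2]
ee_rot: [[-0.975, -0.046, 0.216], [-0.045, 0.999, 0.01], [-0.217, 0.001, -0.976]]
ft_force: [0.6, 0.4, -0.1]
width: 85.5
finger_force: 0.0
```

```bash
python3 -c "
from h import *
delta([595.2,-70.1,70.3],tool(.045,.22))"
```

```text
d cm [ 0.31 -0.02 -5.19] rv [-0.0005 -0.0016 -0.0009] q [ 0.113  0.811 -0.065  1.78   0.063  0.335  1.633] F [ 0.6  0.4 -0.1] M [-0.04  0.24 -0.03] w 85.52033074278357
```

jog_arm(rows=[[[0.04, 0, -0.65], [0, 0, 0]], [[0.04, 0, -0.65], [0, 0, 0]], [[0.04, 0, -0.65], [0, 0, 0]], [[0.04, 0, -0.65], [0, 0, 0]], [[0.04, 0, -0.65], [0, 0, 0]], [[0.04, 0, -0.65], [0, 0, 0]], [[0.04, 0, -0.65], [0, 0, 0]], [[0.04, 0, -0.65], [0, 0, 0]], [[0, 0, 0], [0, 0, 0]], [[0, 0, 0], [0, 0, 0]]])

```text
time: 5.2
position: [595.8, -70.4, 71.9]
ee_rot: [[-0.975, -0.045, 0.218], [-0.044, 0.999, 0.01], [-0.218, 0.0, -0.976]]
ft_force: [0.2, -1.1, 0.5]
width: 85.5
finger_force: 0.0
```

jog_arm(rows=[[[0, 0, 0], [0, 0, 0]], [[0, 0, 0], [0, 0, 0]], [[0, 0, 0], [0, 0, 0]], [[0, 0, 0], [0, 0, 0]], [[0, 0, 0], [0, 0, 0]], [[0, 0, 0], [0, 0, 0]], [[0, 0, 0], [0, 0, 0]], [[0, 0, 0], [0, 0, 0]], [[0, 0, 0], [0, 0, 0]], [[0, 0, 0], [0, 0, 0]]], fingers=1, grip_force=60)

```text
time: 6.03
position: [595.9, -70.4, 72.3]
ee_rot: [[-0.975, -0.045, 0.218], [-0.044, 0.999, 0.01], [-0.218, 0.0, -0.976]]
ft_force: [-1.5, 1.0, 6.3]
width: 15.4
finger_force: 58.3
```

```bash
python3 -c "
from h import *
delta([595.2,-70.1,70.3],tool(.045,.22))
st,c=snap('w2.pkl','pics/w2.png')"
```

```text
d cm [-0.07  0.03 -0.2 ] rv [-0.      0.0001 -0.0004] q [ 0.107  0.901 -0.054  1.797  0.069  0.226  1.629] F [-1.5  1.   6.3] M [ 0.17  0.4  -0.05] w 15.399482763368603
```

View pics/w2.png

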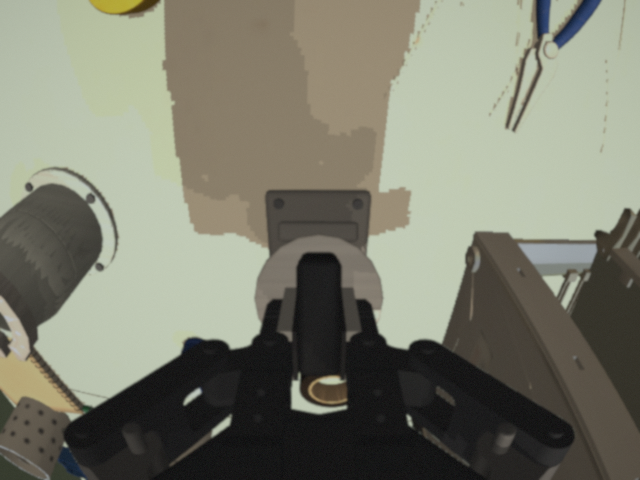

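The bar is held between the pads with both pads on its faces. Now I'll pull the stopper out along its axis.

jog_arm(rows=[[[-0.15, -0.006, 0.26], [0, 0, 0]], [[-0.25, -0.011, 0.433], [0, 0, 0]], [[-0.25, -0.011, 0.433], [0, 0, 0]], [[-0.25, -0.011, 0.433], [0, 0, 0]], [[-0.25, -0.011, 0.433], [0, 0, 0]], [[-0.25, -0.011, 0.433], [0, 0, 0]], [[-0.25, -0.011, 0.433], [0, 0, 0]], [[-0.25, -0.011, 0.433], [0, 0, 0]], [[-0.25, -0.011, 0.433], [0, 0, 0]], [[-0.25, -0.011, 0.433], [0, 0, 0]]])

```text
time: 6.92
position: [571.6, -71.5, 114.2]
ee_rot: [[-0.975, -0.045, 0.218], [-0.044, 0.999, 0.01], [-0.218, -0.0, -0.976]]
ft_force: [0.3, 0.5, -2.2]
width: 15.6
finger_force: 58.5
```

jog_arm(rows=[[[0, 0, 1.1], [0, 0, 0]], [[0, 0, 1.1], [0, 0, 0]], [[0, 0, 1], [-0.003, 0.0654, 0]], [[0, 0, 1], [-0.003, 0.0654, 0]], [[0, 0, 1], [-0.003, 0.0654, 0]], [[0, 0, 0.5], [-0.003, 0.0654, 0]], [[0, 0, 0.5], [-0.003, 0.0654, 0]], [[0, 0, 0.5], [-0.003, 0.0654, 0]], [[0, 0, 0.5], [-0.003, 0.0654, 0]], [[0, 0, 0.4], [-0.003, 0.0654, 0]]])

```text
time: 7.75
position: [571.8, -71.4, 190.7]
ee_rot: [[-0.953, -0.045, -0.301], [-0.043, 0.999, -0.014], [0.301, -0.0, -0.953]]
ft_force: [0.1, 0.3, -1.9]
width: 15.2
finger_force: 58.5
```

jog_arm(rows=[[[0.28, -1.6, 0], [0, 0, 0.01]], [[0.28, -1.6, 0], [0, 0, 0.01]], [[0.28, -1.6, 0], [0, 0, 0.01]], [[0.28, -1.6, 0], [0, 0, 0.01]], [[0.28, -1.6, 0], [0, 0, 0.01]], [[0.28, -1.6, 0], [0, 0, 0.01]], [[0.28, -1.6, 0], [0, 0, 0.01]], [[0.28, -1.6, 0], [0, 0, 0.01]], [[0.28, -1.6, 0], [0, 0, 0.01]], [[0.28, -1.6, 0], [0, 0, 0.01]]])

```text
time: 8.58
position: [599.8, -232.2, 189.9]
ee_rot: [[-0.944, -0.145, -0.296], [-0.139, 0.989, -0.044], [0.299, -0.0, -0.954]]
ft_force: [0.3, 0.4, -0.7]
width: 15.4
finger_force: 58.6
```

```bash
python3 - <<'E'
from h import *
from plant import r
import pickle
delta([600,-246,185],tool(.15,-.3))
d={n:r.read_camera(n) for n in("scene","top")};pickle.dump(d,open("c1.pkl","wb"))
t,s=d["top"],d["scene"]
p=r.get_state()["position"];u,v=proj(t,p)[0].astype(int),proj(s,p)[0].astype(int);print(u,v)
st,c=snap("w3.pkl");w=wproj(c,st,p);print(w)
cr=lambda f,q,h:cv2.resize(f[max(q[1]-h,0):q[1]+h,max(q[0]-h,0):q[0]+h],(400,400),interpolation=cv2.INTER_CUBIC)
cv2.imwrite("pics/c1.png",np.hstack([cr(s["frame"],v+[0,20],60),cv2.resize(c["frame"],(400,400))])[:,:,::-1])
E
```

```text
d cm [ 0.02 -1.38 -0.49] rv [ 0.0006 -0.0037  0.0041] q [ 0.271  1.04  -0.03   0.852  0.142  1.532  1.944] F [ 0.3  0.4 -0.7] M [ 0.09 -0.4   0.06] w 15.378021602495886
[374 218] [380 158]
[318.37943424 305.56712728]
```

View pics/c1.png

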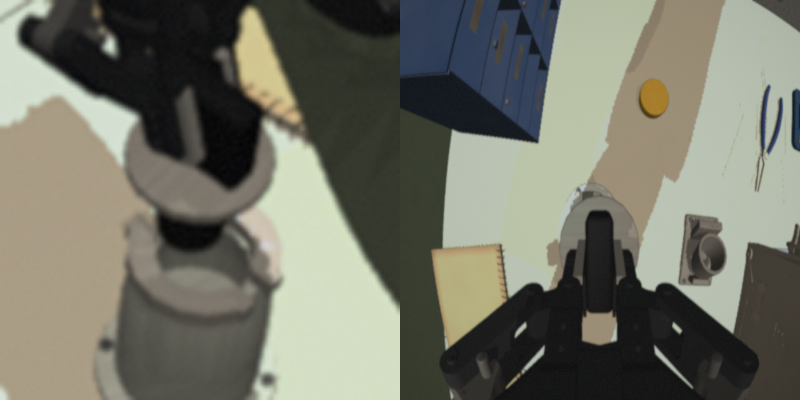

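The stopper hangs upright above the jar, with its flange centred on the tool in the wrist view. I'll refine the jar centre and notch angle from the earlier wrist picture.

```bash
python3 - <<'E'
from h import *
import pickle
st,c=pickle.load(open("w1.pkl","rb"))
W=lambda x,y:(10+x/3.333-.4,140+y/3.333-.4)
a,b=wonz(c,st,W(120,138),100),wonz(c,st,W(248,318),100);print(a,b,(a+b)/2,np.linalg.norm(a-b),np.arctan2(*(b-a)[1::-1]))
# outer collar points on top rim -> circle fit
P=np.array([wonz(c,st,W(*q),100)[:2] for q in[(56,175),(60,230),(100,290),(150,335),(210,356),(298,350),(326,305),(310,240),(270,175),(220,130),(160,105)]])
A=np.c_[2*P,np.ones(len(P))];x=np.linalg.lstsq(A,(P**2).sum(1),rcond=None)[0];print("centre",x[:2],"r",np.sqrt(x[2]+x[:2]@x[:2]),np.hypot(*(P-x[:2]).T).round(1))
# scene: flange lateral check
d=pickle.load(open("c1.pkl","rb"));s=d["scene"];p=np.array([599.8,-232.2,189.9])
th=np.linspace(0,2*np.pi,90);
for dz,n in((-7,"ftop"),(-13,"fbot")):
    q=proj(s,p+[0,0,dz]+np.c_[30*np.cos(th),30*np.sin(th),0*th]);q=(q-[320,118])*3.333;print(n,q.min(0),q.max(0))
q=proj(s,np.array([600.5,-245.5,100])+np.c_[33*np.cos(th),33*np.sin(th),0*th]);q=(q-[320,118])*3.333;print("collar",q.min(0),q.max(0))
E
```

```text
[ 574.07799983 -251.13909989  100.        ] [ 621.14844286 -238.28051518  100.        ] [ 597.61322134 -244.70980754  100.        ] 48.795182214249515 0.26667103448332274
centre [ 600.75858282 -246.70825292] r 34.078001502185614 [32.4 34.  34.  35.5 33.8 34.3 33.9 32.6 33.9 35.2 35.2]
ftop [120.43216547  86.59759653] [274.22792638 209.97123711]
fbot [119.61275102  96.1347406 ] [272.42459056 219.06380562]
collar [125.1511363  185.91773001] [279.70587399 313.68586137]
```

jog_arm(rows=[[[0.05, -0.46, 0], [0, 0, 0.015]], [[0.05, -0.46, 0], [0, 0, 0.015]], [[0.05, -0.46, 0], [0, 0, 0.015]], [[0, 0, -0.5], [0, 0, 0]], [[0, 0, -0.5], [0, 0, 0]], [[0, 0, -0.5], [0, 0, 0]], [[0, 0, -0.5], [0, 0, 0]], [[0, 0, -0.5], [0, 0, 0]], [[0, 0, -0.5], [0, 0, 0]], [[0, 0, -0.4], [0, 0, 0]]])

```text
time: 9.57
position: [601.3, -245.1, 155.0]
ee_rot: [[-0.937, -0.189, -0.294], [-0.181, 0.982, -0.057], [0.299, -0.0, -0.954]]
ft_force: [-0.5, -0.0, -1.4]
width: 15.3
finger_force: 58.8
```

jog_arm(rows=[[[0, 0, -0.3], [0, 0, 0]], [[0, 0, -0.3], [0, 0, 0]], [[0, 0, -0.3], [0, 0, 0]], [[0, 0, -0.3], [0, 0, 0]], [[0, 0, -0.3], [0, 0, 0]], [[0, 0, -0.3], [0, 0, 0]], [[0, 0, -0.3], [0, 0, 0]], [[0, 0, -0.3], [0, 0, 0]], [[0, 0, 0], [0, 0, 0]], [[0, 0, 0], [0, 0, 0]]])

```text
time: 10.4
position: [601.3, -245.2, 131.6]
ee_rot: [[-0.937, -0.189, -0.294], [-0.181, 0.982, -0.057], [0.299, -0.0, -0.954]]
ft_force: [0.6, 0.2, -1.7]
width: 15.7
finger_force: 58.8
```

```bash
python3 - <<'E'
from h import *
delta([600.5,-246,120],tool(.19,-.3))
E
```

```text
d cm [-0.08 -0.08 -1.16] rv [ 0.0009 -0.0039 -0.0004] q [ 0.285  1.102 -0.036  0.901  0.166  1.416  1.977] F [ 0.6  0.2 -1.7] M [ 0.04 -0.44  0.02] w 15.705064726549432
```

jog_arm(rows=[[[-0.03, -0.06, -0.1], [0, 0, 0]], [[0, 0, -0.1], [0, 0, 0]], [[0, 0, -0.1], [0, 0, 0]], [[0, 0, -0.1], [0, 0, 0]], [[0, 0, -0.1], [0, 0, 0]], [[0, 0, -0.1], [0, 0, 0]], [[0, 0, -0.1], [0, 0, 0]], [[0, 0, -0.1], [0, 0, 0]], [[0, 0, 0], [0, 0, 0]], [[0, 0, 0], [0, 0, 0]]])

```text
time: 11.23
position: [601.1, -245.8, 123.7]
ee_rot: [[-0.937, -0.189, -0.294], [-0.181, 0.982, -0.057], [0.299, -0.0, -0.954]]
ft_force: [0.3, 0.8, -1.6]
width: 15.5
finger_force: 58.8
```

jog_arm(rows=[[[0, 0, -0.06], [0, 0, 0]], [[0, 0, -0.06], [0, 0, 0]], [[0, 0, -0.06], [0, 0, 0]], [[0, 0, -0.06], [0, 0, 0]], [[0, 0, 0], [0, 0, 0]], [[0, 0, 0], [0, 0, 0]], [[0, 0, 0], [0, 0, 0]], [[0, 0, 0], [0, 0, 0]], [[0, 0, 0], [0, 0, 0]], [[0, 0, 0], [0, 0, 0]]])

```text
time: 12.07
position: [601.0, -246.0, 121.3]
ee_rot: [[-0.937, -0.189, -0.294], [-0.18, 0.982, -0.057], [0.299, -0.0, -0.954]]
ft_force: [-0.2, -3.0, -2.3]
width: 15.4
finger_force: 58.6
```

jog_arm(rows=[[[0, -0.03, -0.06], [0, 0, 0]], [[0, 0, -0.06], [0, 0, 0]], [[0, 0, -0.06], [0, 0, 0]], [[0, 0, 0], [0, 0, 0]], [[0, 0, 0], [0, 0, 0]], [[0, 0, 0], [0, 0, 0]], [[0, 0, 0], [0, 0, 0]], [[0, 0, 0], [0, 0, 0]], [[0, 0, 0], [0, 0, 0]], [[0, 0, 0], [0, 0, 0]]])

```text
time: 12.9
position: [601.1, -246.2, 119.5]
ee_rot: [[-0.937, -0.189, -0.294], [-0.181, 0.982, -0.057], [0.299, -0.0, -0.954]]
ft_force: [1.2, -2.6, -1.1]
width: 15.5
finger_force: 58.6
```

```bash
python3 - <<'E'
from h import *
delta([600.5,-246,113],tool(.19,-.3))
E
```

```text
d cm [-0.06  0.02 -0.65] rv [ 0.001  -0.0037 -0.0004] q [ 0.287  1.114 -0.037  0.912  0.168  1.393  1.974] F [ 1.2 -2.6 -1.1] M [-0.59 -0.58  0.12] w 15.490493843492386
```

No vertical force below the expected key contact height, so the keys are probably entering the notches. Continuing gently.

jog_arm(rows=[[[0, -0.03, -0.06], [0, 0, 0]], [[0, 0, -0.06], [0, 0, 0]], [[0, 0, -0.06], [0, 0, 0]], [[0, 0, 0], [0, 0, 0]], [[0, 0, 0], [0, 0, 0]], [[0, 0, 0], [0, 0, 0]], [[0, 0, 0], [0, 0, 0]], [[0, 0, 0], [0, 0, 0]], [[0, 0, 0], [0, 0, 0]], [[0, 0, 0], [0, 0, 0]]])

```text
time: 13.73
position: [601.1, -246.4, 117.7]
ee_rot: [[-0.937, -0.189, -0.294], [-0.181, 0.982, -0.057], [0.299, -0.0, -0.954]]
ft_force: [-0.7, -0.1, -2.5]
width: 15.5
finger_force: 58.7
```

```bash
python3 - <<'E'
from h import *
delta([600.5,-246,113],tool(.19,-.3))
E
```

```text
d cm [-0.06  0.04 -0.47] rv [ 0.0009 -0.0037 -0.0005] q [ 0.287  1.116 -0.037  0.913  0.168  1.39   1.974] F [-0.7 -0.1 -2.5] M [-0.13 -0.52  0.02] w 15.534468152142962
```

jog_arm(rows=[[[0, 0, -0.06], [0, 0, 0]], [[0, 0, -0.06], [0, 0, 0]], [[0, 0, -0.06], [0, 0, 0]], [[0, 0, -0.03], [0, 0, 0]], [[0, 0, 0], [0, 0, 0]], [[0, 0, 0], [0, 0, 0]], [[0, 0, 0], [0, 0, 0]], [[0, 0, 0], [0, 0, 0]], [[0, 0, 0], [0, 0, 0]], [[0, 0, 0], [0, 0, 0]]])

```text
time: 14.57
position: [601.1, -246.5, 115.6]
ee_rot: [[-0.937, -0.189, -0.294], [-0.181, 0.982, -0.057], [0.299, -0.0, -0.954]]
ft_force: [0.7, -0.8, -2.7]
width: 15.3
finger_force: 58.7
```

```bash
python3 - <<'E'
from h import *
delta([600.5,-246,113],tool(.19,-.3))
E
```

```text
d cm [-0.06  0.05 -0.26] rv [ 0.0009 -0.0036 -0.0004] q [ 0.287  1.119 -0.037  0.915  0.168  1.386  1.974] F [ 0.7 -0.8 -2.7] M [-0.04 -0.47  0.02] w 15.271968873248348
```

jog_arm(rows=[[[0, 0, -0.04], [0, 0, 0]], [[0, 0, -0.04], [0, 0, 0]], [[0, 0, -0.04], [0, 0, 0]], [[0, 0, 0], [0, 0, 0]], [[0, 0, 0], [0, 0, 0]], [[0, 0, 0], [0, 0, 0]], [[0, 0, 0], [0, 0, 0]], [[0, 0, 0], [0, 0, 0]], [[0, 0, 0], [0, 0, 0]], [[0, 0, 0], [0, 0, 0]]])

```text
time: 15.4
position: [601.1, -246.4, 114.4]
ee_rot: [[-0.937, -0.189, -0.294], [-0.181, 0.982, -0.057], [0.299, -0.0, -0.954]]
ft_force: [-0.3, 0.1, -1.6]
width: 15.2
finger_force: 58.7
```

jog_arm(rows=[[[0, 0, -0.04], [0, 0, 0]], [[0, 0, -0.04], [0, 0, 0]], [[0, 0, -0.04], [0, 0, 0]], [[0, 0, 0], [0, 0, 0]], [[0, 0, 0], [0, 0, 0]], [[0, 0, 0], [0, 0, 0]], [[0, 0, 0], [0, 0, 0]], [[0, 0, 0], [0, 0, 0]], [[0, 0, 0], [0, 0, 0]], [[0, 0, 0], [0, 0, 0]]])

```text
time: 16.23
position: [601.1, -246.5, 113.7]
ee_rot: [[-0.937, -0.189, -0.293], [-0.18, 0.982, -0.057], [0.299, -0.0, -0.954]]
ft_force: [-0.8, 0.2, 5.5]
width: 15.0
finger_force: 59.6
```

```bash
python3 - <<'E'
from h import *
delta([600.5,-246,113],tool(.19,-.3))
E
```

```text
d cm [-0.06  0.05 -0.07] rv [ 0.0012 -0.0034 -0.0003] q [ 0.287  1.121 -0.037  0.917  0.169  1.382  1.973] F [-0.8  0.2  5.5] M [0.06 0.21 0.01] w 15.025138209306455
```

Contact came at z = 113.7, which is the expected home height. Checking with the scene camera.

```bash
python3 - <<'E'
from h import *
from plant import r
s=r.read_camera("scene")
cv2.imwrite("pics/c2.png",cv2.resize(s["frame"][150:250,325:425],(600,600),interpolation=cv2.INTER_CUBIC)[:,:,::-1])
E
```

```text
(no output)
```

View pics/c2.png

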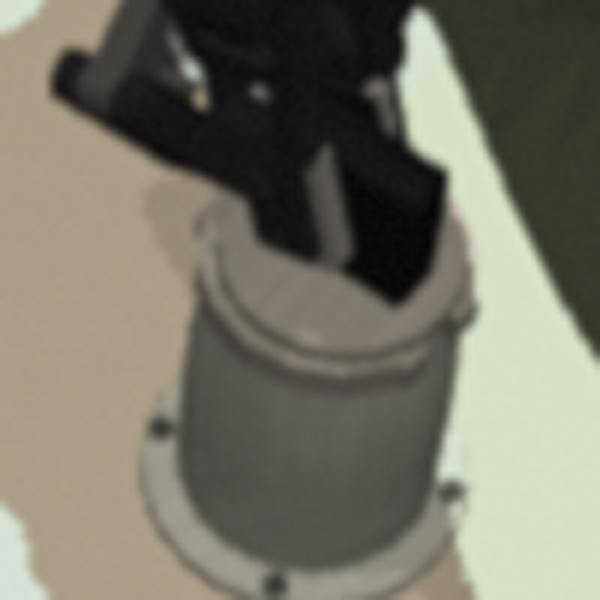

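The flange lies on the collar with only the thin collar rim visible below it. I'll give it a light press, open partway, then go up clear of it.

jog_arm(rows=[[[0, 0, -0.03], [0, 0, 0]], [[0, 0, -0.03], [0, 0, 0]], [[0, 0, 0], [0, 0, 0]], [[0, 0, 0], [0, 0, 0]], [[0, 0, 0], [0, 0, 0]], [[0, 0, 0], [0, 0, 0]], [[0, 0, 0], [0, 0, 0]], [[0, 0, 0], [0, 0, 0]], [[0, 0, 0], [0, 0, 0]], [[0, 0, 0], [0, 0, 0]]])

```text
time: 17.12
position: [601.2, -246.5, 113.6]
ee_rot: [[-0.937, -0.189, -0.293], [-0.18, 0.982, -0.057], [0.299, -0.001, -0.954]]
ft_force: [-2.1, 1.4, 12.1]
width: 15.2
finger_force: 60.7
```

jog_arm(rows=[[[0, 0, 0], [0, 0, 0]], [[0, 0, 0], [0, 0, 0]], [[0, 0, 0], [0, 0, 0]], [[0, 0, 0], [0, 0, 0]], [[0, 0, 0], [0, 0, 0]], [[0, 0, 0], [0, 0, 0]], [[0, 0, 0], [0, 0, 0]], [[0, 0, 0], [0, 0, 0]], [[0, 0, 0], [0, 0, 0]], [[0, 0, 0], [0, 0, 0]]], fingers=0.5)

```text
time: 17.95
position: [601.1, -246.5, 112.6]
ee_rot: [[-0.937, -0.189, -0.294], [-0.181, 0.982, -0.057], [0.299, -0.0, -0.954]]
ft_force: [-0.1, 0.7, 0.0]
width: 42.9
finger_force: 0.0
```

jog_arm(rows=[[[0, 0, 0.2], [0, 0, 0]], [[0.1, 0, 0.4], [0, 0, 0]], [[0.2, 0, 0.6], [0, 0, 0]], [[0.3, 0, 0.9], [0, 0, 0]], [[0.3, 0, 1], [0, 0, 0]], [[0.3, 0, 1], [0, 0, 0]], [[0.3, 0, 1], [0, 0, 0]], [[0.3, 0, 1], [0, 0, 0]], [[0.3, 0, 1], [0, 0, 0]], [[0.3, 0, 1], [0, 0, 0]]])

```text
time: 18.78
position: [625.4, -246.4, 194.9]
ee_rot: [[-0.937, -0.189, -0.293], [-0.181, 0.982, -0.057], [0.299, -0.0, -0.954]]
ft_force: [0.3, 0.7, -0.8]
width: 43.0
finger_force: 0.0
```

```bash
python3 - <<'E'
from h import *
from plant import r
s=r.read_camera("scene")
st,c=snap("w4.pkl")
a=cv2.resize(s["frame"][150:250,325:425],(400,400),interpolation=cv2.INTER_CUBIC)
u=wproj(c,st,[600.5,-246,110]).astype(int);print(u)
b=cv2.resize(c["frame"][max(u[1]-90,0):u[1]+90,u[0]-90:u[0]+90],(400,400),interpolation=cv2.INTER_CUBIC)
cv2.imwrite("pics/c3.png",np.hstack([a,b])[:,:,::-1])
th=np.linspace(0,2*np.pi,90)
for z in(106,115):
    q=(proj(s,np.array([600.5,-246,z])+np.c_[30*np.cos(th),30*np.sin(th),0*th])-[325,150])*4;print("flange top if z",z,q.min(0),q.max(0))
E
```

```text
[326 241]
flange top if z 106 [140.66791963  91.2600005 ] [310.2513191  231.09264294]
flange top if z 115 [142.18839439  76.2367877 ] [313.29011373 216.81541933]
```

View pics/c3.png

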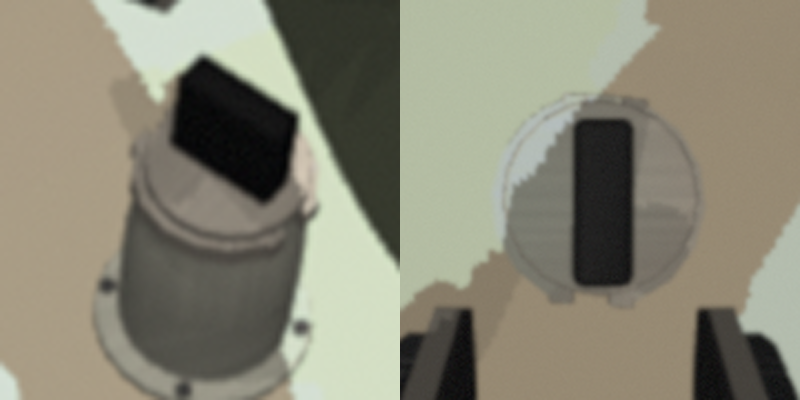

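The flange's lower edge is at about y = 236, against 231 predicted if home and 217 if 9 mm high. It's flat, and the notch lines up with the bar.

```bash
python3 -c "
from plant import r
print(r.close_job())"
```

```text
the job is handed in; nothing more can be done
None
```

The stopper is upright in the jar's neck with both keys in the collar notches and its flange flat on the collar. The keys went in at the angle read from the pictures, so no turning was needed. The gripper has let go, nothing else was touched, and the job was handed in at about 19 s.

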